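# Load a masked plaque under the spring clip of a spray jig

### The job

Load the blue-masked wooden plaque lying in the jig's channel for spraying: with one fingertip press the clip's long red thumb bar down and keep it down, and with the other fingertip push the plaque along the channel, under the raised jaw, until it is fully home against the end stop. Only then let the thumb bar up, so that the jaw clamps the plaque, and move clear. Do not lift the plaque, and leave all the other things on the bench where they are.

Things in the scene. Friction and masses are not known exactly. Their poses are not given: they have to be found in the camera images.
- jig: Plywood spray jig, 215 x 138 mm, fixed to the bench. Origin on the bench surface; x runs along the channel towards the end stop (roughly away from the robot), y to its left, z up. Bed 12 mm above the bench, at x = -130 to 85, y = -70 to 18 mm. Left of it, y = 18 to 68 mm, only a low foot 5 mm thick under the thumb bar.
- channel (a point): Middle of the open entry of the channel, on the bed (jig x = -120, y = -30 mm, 12 mm above the bench). The channel runs from here along jig x to the end stop, 51 mm wide between two aluminium rails 6 mm high. Axes as the jig's.
- stop (a point): Middle of the face of the pale wooden end stop (jig x = 70, y = -30 mm, 18 mm above the bench) that the plaque's leading edge must meet. The stop is 62 mm wide and rises 10 mm above the bed. Axes as the jig's.
- hinge (a point): Point on the axis of the clip's 8 mm steel hinge rod (jig x = 0, y = 8 mm, 22 mm above the bench). The rod lies along jig x from -123 to 61 mm, on posts no higher than itself (26 mm above the bench), between the thumb bar and the channel. Axes as the jig's.
- thumb_bar (a point): Middle of the top of the red thumb bar, the clip's tail: 115 mm along jig x (-117 to -2 mm), 34 mm wide, its middle at jig y = 39 mm. A fingertip can slide along it while pressing. Top at rest 27 mm above the bench, sloping up to the left by 11 degrees; fully down 15 mm, sloping down to the left: a tip pressing it is then 3 to 5 mm over the bed, low enough for the other, level tip to push the plaque.
- jaw (a point): Middle of the underside of the clip's black rubber jaw, 20 x 20 mm, on a steel arm over the channel at jig x = 30 to 50 mm. At rest it is 2 to 6 mm over the bed and blocks the plaque's way; with the thumb bar fully down it is 18 mm or more over the bed.
- clip (a joint): Turn of the spring clip about its hinge rod, rad: 0 at rest, jaw down; grows as the thumb bar is pressed; 0.38 at its hard stop, bar fully down and jaw raised. The 12 mm plaque passes from 0.22 up; the jaw clamps it at about 0.19. Pressing the middle of the bar takes about 4 N at first and 8 N at the hard stop; it springs back when let go. Pressing much harder only adds drag to the slide.
- plaque: Loose pale wooden plaque, 80 mm (x, along the channel) x 48 mm x 12 mm, 45 g, blue masking tape round its top and three dark discs in the middle. Origin at the centre of its underside, x along its length. It lies flat in the channel short of the jaw. Fully home, its origin is at jig x = +30 mm, y = -30 mm.
- spare: Loose spare plaque of the same size, with darker planked wood, on the bench to the left; leave alone.
- offcut: Loose dark wooden offcut, 90 x 35 x 20 mm, beside the jig on its right; leave alone. Origin under its centre.
- cap: Loose black plastic cap, 54 mm across, 30 mm high, beside the jig on its left; leave alone. Origin under its centre.
- can: Loose green can, 64 mm across, 170 mm high; leave alone. Origin under its centre.
- glue: Loose white bottle with blue cap, 40 mm across, 110 mm high; leave alone. Origin under its centre.
- handscrew: Loose wooden handscrew clamp, two jaws 200 x 35 x 38 mm with two steel screws, on the right; leave alone. Origin under its centre.
- scraper: Loose flat scraper lying on the bench to the left; leave alone.
Mind the look-alikes: they are no part of the job. What is shaped like the plaque but orange or turquoise is not meant.

How it is judged:
On the way, in this order (a step that is already met when the one before it is completed fails the run):
1. the clip's thumb bar is held down with the plaque still short of the jaw (value of joint clip above 0.22 rad and x of plaque in the frame of jig below -0.004 m and contact force between the fingers and jig above 0.5 N), for 0.2 s.
2. the plaque is home against the stop while the thumb bar is still held down (value of joint clip above 0.215 rad and contact force between the fingers and jig above 0.5 N and x of plaque in the frame of jig between 0.027 and 0.034 m and angle between the x axis of plaque and the x axis of jig, either way round below 0.06 rad and y of plaque in the frame of jig between -0.035 and -0.025 m), for 0.15 s.
At the end, for the whole second after the job is handed in: The plaque lies flat in the channel within 3 mm of the end stop and is clamped under the jaw (clip at about 0.19 rad, 0.14 to 0.24), at rest (x of plaque in the frame of jig between 0.027 and 0.034 m and angle between the x axis of plaque and the x axis of jig, either way round below 0.06 rad and y of plaque in the frame of jig between -0.035 and -0.025 m and value of joint clip between 0.14 and 0.24 rad and contact force between jig and plaque above 2 N and angle between plaque's own z axis and vertical below 0.06 rad and z of plaque in the frame of jig below 0.016 m and linear speed of plaque below 0.01 m/s); the robot touches nothing.
It fails at once if the plaque is lifted off the bed (more than 10 mm) or tipped (z of plaque in the frame of jig above 0.022 m or angle between plaque's own z axis and vertical above 0.3 rad).
It fails at once if one of the other loose things is moved more than 20 mm (distance of any of spare, offcut, cap, can, glue, handscrew, scraper from where it was at the start of the episode above 0.02 m).
It also fails if it takes over 43 s, if anything falls off the work surface, if the arm or the gripper's body presses on something with over 40 N, if the wrist force passes 120 N, or if a joint passes its speed limit or range.

### The arm

A 7-joint arm with a two-finger parallel gripper is mounted at the origin on the work surface. World frame = base frame: x ahead of the robot, y to its left, z up, the work surface at z = 0. Lengths are in m, angles in rad, forces in N, time in s.
With the tool pointing down it reaches from about 0.4 to 0.9 m from the base axis. Payload 5.5 kg.
Tool frame: the origin (TCP) lies at the very end of the fingers, on their centre line; the grasp point (between the pads) lies 19 mm behind it (env.grip_depth is the distance from the TCP to the grasp point, in m); z points along the fingers, y is the direction in which the jaws open and shut (so a half turn about z gives the same grasp; the last joint's range is limited). The gripper opens to 92 mm and grips with 3 to 60 N. Pads are 19 mm wide; open, the fingers measure 130 mm over their backs; the gripper's body (75 mm by 190 mm) begins 47 mm behind the grasp point.
Start: joints at [1.525, 0.501, -0.427, 1.55, 0.221, 1.138, -0.21], TCP at [0.198, -0.619, 0.227] pointing down, gripper open.
Joint ranges: [-2.88, 2.88], [-0.31, 2.03], [-1.54, 1.56], [0.2, 2.42], [-1.41, 4.55], [0.19, 2.02], [-2.57, 2.57]. Speed limits (rad/s): [2.57, 2.57, 3.14, 3.14, 3.14, 3.14, 3.14].

### API

Orientations are given as [roll, pitch, yaw] about the fixed x, y, z axes, in that order (R = Rz(yaw) Ry(pitch) Rx(roll)).
In Python, from workcell import env gives the robot as it stands.
- The arm moves only by the shell command python3 -m pendant 'ROWS' [FORCE]. ROWS is JSON, a list that holds one entry, the list of rows, each a list of 7 numbers: the shift along the tool's x, y, z in mm, then the turn, a rotation vector about the tool's x, y, z in rad, then the opening, from 0 (shut) to 1 (fully open). In form: [[[x, y, z, ax, ay, az, hand], ...]]. A call has 1 to 5 rows; each row shifts and turns the commanded pose from where the row before left it, along the tool's axes as they then stand; what a row does not reach is not made up. A row lasts 1/10 s, in which the tool goes at most 50 mm and 8.59 degrees, less where a joint would pass 70% of its speed; a pose out of reach is approached as far as the arm can. A call is refused whole if a number of a shift passes 50 or a number of a turn 0.15, either way. A call with a gripper value outside its range is refused whole. The fingers move at their own pace and stop on an object; FORCE is the grip in N (left out, the last holds). Time passes only in rows, so rows that do not move let the fingers close. It gives the time, the measured TCP pose, the force and the opening at its end, in the units of the state.
- env.observe(): the state, without advancing time (a new reading comes with each control period).
- env.grab_frame(name): name is "side" or "top" or "wrist"; returns a dict with "img" (384x512x3 uint8, red, green, blue), "mtx" (3x3 intrinsics, pixels), "R" (3x3) and "t" (3): a world point X has camera coordinates R X + t; the wrist camera has in their place "mount" (4x4, takes a point from camera to tool coordinates, whose origin is the TCP and whose axes are the flange's). Camera axes: x right, y down, z forward; pixel columns grow to the right and rows downward; lengths in m; the calibration is good to about 2 mm. A picture is of the moment at which its call begins: read the wrist's pose just before it. There is no depth.
- env.hand_in(): hands the job in, once; it reports no verdict.
The state is a dict: "time_s": time; "q": joint angles; "joint_vel": joint speeds; "tau": joint torques, N m; "tool_pos": TCP position; "tool_rot": TCP orientation; "contact_force": force on the tool from outside, world axes, zero at the start; "ft_torque": the same for the moment, N m; "opening": finger opening in m.
Only numpy, scipy, OpenCV 4.12 (cv2) and the standard library are available. Lean on these libraries where they do the work, as an engineer would, in place of code of your own. Each camera call takes 0.05 s, during which the arm holds its last target.

## Working session

There is one attempt and no reset: what is moved stays moved. The work goes in short steps, Python scripts to look and compute and a shell command to move; the robot and the scene stay as the last step left them, time stands still between calls to the robot, and variables do not carry over. Pictures are saved under pics/ and viewed, and the job is handed in when it is done.

```bash
ls; mkdir -p pics
python3 - <<'E'
from workcell import env
import cv2
print(env.observe())
for n in ("side","top","wrist"):
    f=env.grab_frame(n); cv2.imwrite(f"pics/{n}0.png",f["img"][:,:,::-1]); print(n,{k:(v.tolist() if hasattr(v,'tolist') else v) for k,v in f.items() if k!="img"})
E
```

```text
pics
{'time_s': 0.0, 'q': array([ 1.52519423,  0.50183414, -0.42678926,  1.55149454,  0.22077967,
        1.13826497, -0.21030822]), 'joint_vel': array([-1.19215181e-04,  7.61407908e-04, -1.64050271e-04,  4.29846423e-04,
        4.20026125e-05,  1.61578825e-04,  1.18199894e-03]), 'tau': array([ 2.02269607e-04, -5.66585040e+01, -5.81632733e+00, -2.79109293e+01,
       -6.87511289e-02,  3.07804823e-02,  1.48401377e-04]), 'tool_pos': array([ 0.19729511, -0.61858308,  0.22566822]), 'tool_rot': array([-3.13964553e+00, -8.19302570e-05,  3.08847271e-01]), 'contact_force': array([0.20628793, 0.20335765, 0.06387513]), 'ft_torque': array([ 0.02399473,  0.02443456, -0.02083788]), 'opening': 0.09170555947170814}
side {'mtx': [[388.98909305306654, 0.0, 259.08149328293683], [0.0, 388.98909305306654, 189.20430321902447], [0.0, 0.0, 1.0]], 'R': [[-0.9280487282342281, -0.37242813493089627, -0.0047793655149996], [-0.2738442101567618, 0.6909740532903715, -0.6690023962909956], [0.25245773227701124, -0.619558021489004, -0.7432448798492862]], 't': [0.4482472524526101, 0.1521041711044833, 1.1290133729443783]}
top {'mtx': [[456.71561235398696, 0.0, 253.59808317201282], [0.0, 456.71561235398696, 190.47264985067247], [0.0, 0.0, 1.0]], 'R': [[-0.010075795478640726, -0.9999467404686414, 0.002234853823366139], [-0.9936608551526072, 0.00976215177059577, -0.11199466652567426], [0.11196688476001165, -0.003349122115878326, -0.9937062946858045]], 't': [-0.02605405130201431, 0.49569318685270775, 1.3435546114892638]}
wrist {'mtx': [[317.47067184999673, 0.0, 249.423623726411], [0.0, 317.47067184999673, 201.01101329397773], [0.0, 0.0, 1.0]], 'mount': [[0.0004817871726493382, -0.9579712581913673, -0.2868637940911473, 0.07826528163749255], [0.9999996741929394, 0.0002757409616202498, 0.0007586705057384464, -0.0012696632515865058], [-0.0006476844404981582, -0.28686406614661575, 0.9579710789260262, -0.15698799991372994], [0.0, 0.0, 0.0, 1.0]]}
```

View pics/side0.png

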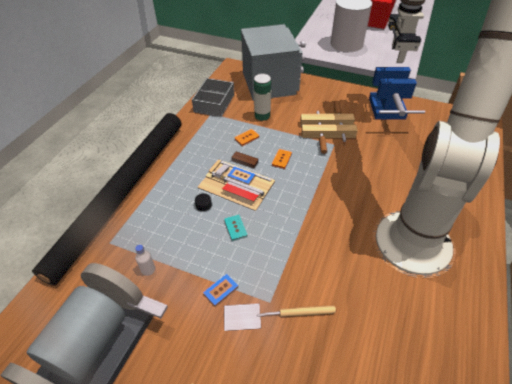

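View pics/top0.png

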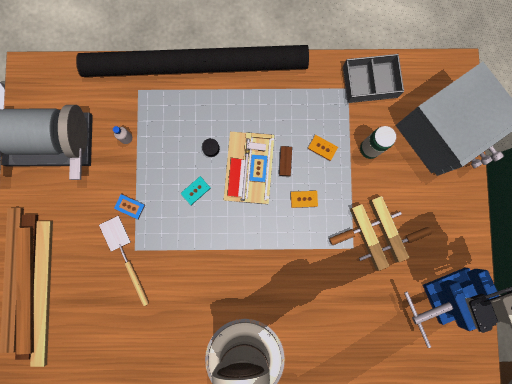

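Run:
```python
import cv2
a=cv2.imread('pics/top0.png'); cv2.imwrite('pics/topc.png',cv2.resize(a[90:260,150:350],None,fx=3.5,fy=3.5,interpolation=cv2.INTER_CUBIC))
a=cv2.imread('pics/side0.png'); cv2.imwrite('pics/sidec.png',cv2.resize(a[90:260,130:330],None,fx=3.5,fy=3.5,interpolation=cv2.INTER_CUBIC))
```

```text
(no output)
```

View pics/topc.png

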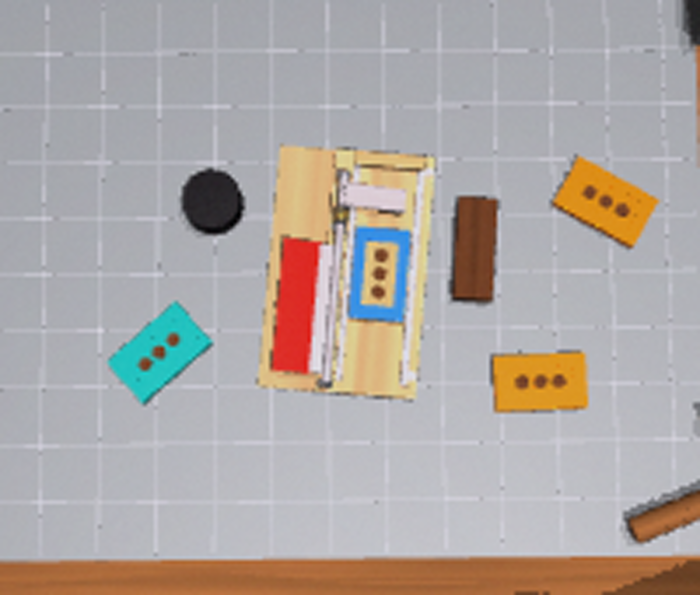

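View pics/sidec.png

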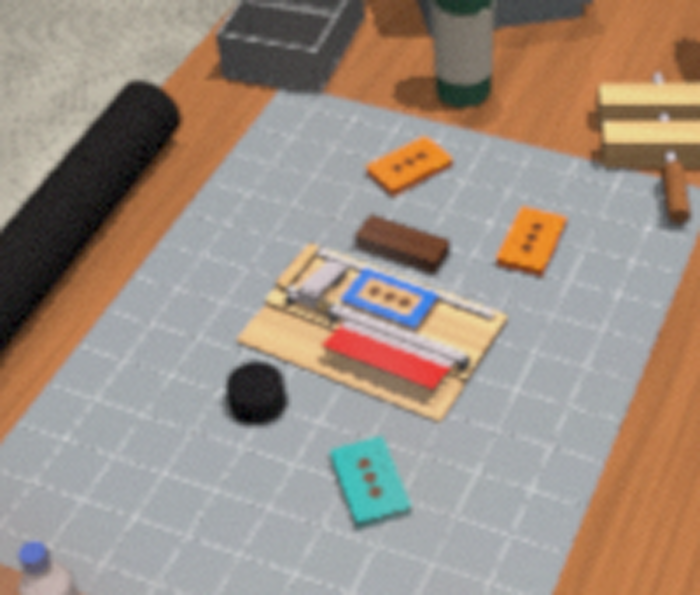

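The target is the blue-taped plaque in the jig channel, at about (258,168) in the top view. The darker planked one at (129,206) is the spare, and the orange and turquoise ones are look-alikes. Next I'll fit the jig pose.

```bash
cat > h.py <<'E'
import numpy as np
from scipy.optimize import least_squares
from scipy.spatial.transform import Rotation as Ro
TOP=dict(K=np.array([[456.7156,0,253.598],[0,456.7156,190.4726],[0,0,1]]),R=np.array([[-0.010075795478640726,-0.9999467404686414,0.002234853823366139],[-0.9936608551526072,0.00976215177059577,-0.11199466652567426],[0.11196688476001165,-0.003349122115878326,-0.9937062946858045]]),t=np.array([-0.02605405130201431,0.49569318685270775,1.3435546114892638]))
def proj(c,X):
    p=(c['R']@np.atleast_2d(X).T).T+c['t']; q=(c['K']@p.T).T; return q[:,:2]/q[:,2:]
def ray(c,uv,z):
    d=c['R'].T@np.linalg.inv(c['K'])@np.array([uv[0],uv[1],1.]); o=-c['R'].T@c['t']; return o+d*(z-o[2])/d[2]
def j2w(j,P):
    P=np.atleast_2d(P); c,s=np.cos(j[2]),np.sin(j[2]); return np.c_[j[0]+c*P[:,0]-s*P[:,1],j[1]+s*P[:,0]+c*P[:,1],P[:,2]]
def w2j(j,P):
    P=np.atleast_2d(P); c,s=np.cos(j[2]),np.sin(j[2]); d=P[:,:2]-j[:2]; return np.c_[c*d[:,0]+s*d[:,1],-s*d[:,0]+c*d[:,1],P[:,2]]
E
python3 - <<'E'
from h import *
px=np.array([[281,147],[435,155],[414,398],[259,384],[344,170],[325,386]])/3.5+[150,90]
P=np.array([[85,68,5],[85,-70,12],[-130,-70,12],[-130,68,5],[61,8,24],[-123,8,24]])/1000
f=lambda j:(proj(TOP,j2w(j,P))-px).ravel()
r=least_squares(f,[.55,0,0]); print(r.x, r.fun.reshape(-1,2).round(2))
for uv in np.array([[358,228],[411,230],[400,322],[348,318]])/3.5+[150,90]:
    print(w2j(r.x,ray(TOP,uv,.024))*1000)
E
```

```text
[ 0.5917665  -0.01901469 -0.09514983] [[-0.42 -0.59]
 [ 0.09  0.33]
 [ 0.41  0.23]
 [-0.54  0.57]
 [ 0.15  0.66]
 [ 0.3  -1.19]]
[[12.92597664 -7.89301454 24.        ]]
[[ 15.09840411 -53.87311994  24.        ]]
[[-65.96191045 -50.99217131  24.        ]]
[[-66.31887128  -6.02104293  24.        ]]
```

```bash
python3 -m pendant '[[[0,0,0,0,0,0.135,0.576],[0,0,0,0,0,0.135,0.576],[0,0,0,0,0,0.134,0.576]]]'
cat > goal.py <<'E'
import sys
from h import *
from workcell import env
J=np.array([0.59177,-0.01901,-0.0951])
def shift(g,s):  # g: jig mm target of TCP
    w=j2w(J,np.array(g)/1000.)[0]; R=Ro.from_euler('xyz',s['tool_rot']).as_matrix()
    return R.T@(w-s['tool_pos'])*1000
if __name__=='__main__':
    s=env.observe(); g=[float(a) for a in sys.argv[1:4]]
    print('t',round(s['time_s'],2),'jig',(w2j(J,s['tool_pos'])*1000).round(1),'rot',s['tool_rot'].round(4),'yaw err',round(J[2]-s['tool_rot'][2],4),'F',s['contact_force'].round(2),'op',round(s['opening']*1000,1),'shift',shift(g,s).round(1))
E
python3 goal.py -90 6 100
```

```text
time_s: 0.45
tool_pos: [0.1974, -0.619, 0.2262]
tool_rot: [-3.141, 0.0, -0.101]
contact_force: [0.3, -0.6, 0.2]
opening: 0.0726
t 0.45 jig [[-335.6 -634.7  226.2]] rot [-3.1407e+00  2.0000e-04 -1.0080e-01] yaw err 0.0057 F [ 0.27 -0.56  0.2 ] op 72.6 shift [ 241.9 -642.   126.7]
```

```bash
python3 -m pendant '[[[17,-46,0,0,0,0,0.576],[17,-46,0,0,0,0,0.576],[17,-46,0,0,0,0,0.576],[17,-46,0,0,0,0,0.576],[17,-46,0,0,0,0,0.576]]]';python3 -m pendant '[[[17,-46,0,0,0,0,0.576],[17,-46,0,0,0,0,0.576],[17,-46,0,0,0,0,0.576],[17,-46,0,0,0,0,0.576],[17,-46,0,0,0,0,0.576]]]';python3 -m pendant '[[[17,-46,8,0,0,-0.006,0.576],[17,-46,8,0,0,0,0.576],[17,-46,8,0,0,0,0.576],[17,-44,8,0,0,0,0.576]]]'
python3 goal.py -90 6 100
```

```text
time_s: 0.95
tool_pos: [0.3045, -0.3964, 0.2266]
tool_rot: [3.142, 0.0, -0.095]
contact_force: [0.9, 0.1, -0.4]
opening: 0.053
time_s: 1.45
tool_pos: [0.4108, -0.1757, 0.2269]
tool_rot: [3.141, -0.0, -0.095]
contact_force: [1.2, -1.4, -0.5]
opening: 0.0531
time_s: 1.85
tool_pos: [0.4952, -0.0005, 0.1945]
tool_rot: [3.141, -0.0, -0.089]
contact_force: [0.6, 0.1, -0.1]
opening: 0.0528
t 1.85 jig [[-97.9   9.2 194.5]] rot [ 3.1414e+00 -4.0000e-04 -8.9400e-02] yaw err -0.0057 F [ 0.65  0.07 -0.15] op 52.8 shift [ 7.8  3.3 94.5]
```

```bash
python3 -m pendant '[[[0,0,20,0,0,0,0.576],[0,0,20,0,0,0,0.576],[0,0,10,0,0,0,0.576],[0,0,0,0,0,0,0.576]]]'
python3 goal.py -90 6 100
python3 - <<'E'
from workcell import env
import cv2,json
s=env.observe();f=env.grab_frame("wrist");cv2.imwrite("pics/w1.png",cv2.resize(f["img"][:,:,::-1],(800,600),interpolation=cv2.INTER_CUBIC))
print(s['tool_pos'].tolist(),s['tool_rot'].tolist())
E
```

```text
time_s: 2.25
tool_pos: [0.4934, -0.0026, 0.1434]
tool_rot: [-3.142, 0.003, -0.089]
contact_force: [-0.5, 0.1, -0.8]
opening: 0.0529
t 2.25 jig [[-99.5   7.  143.4]] rot [-3.1415  0.0032 -0.0892] yaw err -0.0059 F [-0.51  0.12 -0.84] op 52.9 shift [ 9.6  1.1 43.3]
[0.4933722519823983, -0.002569657078688801, 0.14336912659011783] [-3.141528638393906, 0.0032283706992031203, -0.08919869415511772]
```

View pics/w1.png

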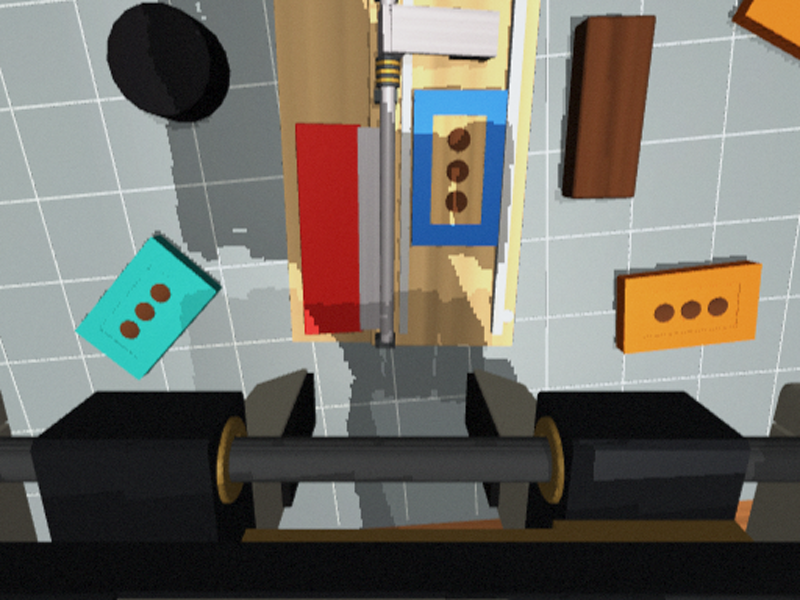

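```bash
cat >> h.py <<'E'
KW=np.array([[317.47067,0,249.4236],[0,317.47067,201.011],[0,0,1]])
M=np.array([[0.0004817871726493382,-0.9579712581913673,-0.2868637940911473,0.07826528163749255],[0.9999996741929394,0.0002757409616202498,0.0007586705057384464,-0.0012696632515865058],[-0.0006476844404981582,-0.28686406614661575,0.9579710789260262,-0.15698799991372994],[0,0,0,1]])
def wcam(pos,rot):
    T=np.eye(4);T[:3,:3]=Ro.from_euler('xyz',rot).as_matrix();T[:3,3]=pos
    E=np.linalg.inv(T@M); return dict(K=KW,R=E[:3,:3],t=E[:3,3])
E
python3 - <<'E'
from h import *
W=wcam([0.4933722519823983, -0.002569657078688801, 0.14336912659011783],[-3.141528638393906, 0.0032283706992031203, -0.08919869415511772])
px=np.array([[281,147],[435,155],[414,398],[259,384],[344,170],[325,386]])/3.5+[150,90]
P=np.array([[85,68,5],[85,-70,12],[-130,-70,12],[-130,68,5],[61,8,24],[-123,8,24]])/1000
pw=np.array([[513,346],[292,341],[296,124],[358,125],[361,331],[305,334],[387,346]])/1.5625
Pw=np.array([[-130,-70,12],[-130,68,5],[-2,56,30],[-2,22,23.7],[-117,22,23.7],[-117,56,30],[-123,8,22]])/1000
fw=lambda j:(proj(W,j2w(j,Pw))-pw).ravel()
ft=lambda j:(proj(TOP,j2w(j,P))-px).ravel()
for f in (fw,ft,lambda j:np.r_[fw(j),2*ft(j)]):
    r=least_squares(f,[.55,0,0]); print(r.x, r.fun.reshape(-1,2).round(1).tolist())
    for uv in np.array([[413,243],[497,245],[507,90],[414,90]])/1.5625:
        print((w2j(r.x,ray(W,uv,.024))*1000).round(1))
# finger tips
print(proj(W,[[0,0,0]]))
E
```

```text
[ 0.59279085 -0.01729748 -0.09437085] [[-0.2, 0.9], [-0.0, 0.8], [-1.7, -0.6], [1.8, -0.4], [1.3, 1.2], [-1.0, 1.4], [-0.2, -2.8]]
[[-63.8  -6.4  24. ]]
[[-64.6 -53.3  24. ]]
[[ 14.9 -53.   24. ]]
[[14.6 -5.4 24. ]]
[ 0.5917665  -0.01901469 -0.09514983] [[-0.4, -0.6], [0.1, 0.3], [0.4, 0.2], [-0.5, 0.6], [0.2, 0.7], [0.3, -1.2]]
[[-62.9  -4.7  24. ]]
[[-63.7 -51.6  24. ]]
[[ 15.8 -51.2  24. ]]
[[15.5 -3.6 24. ]]
[ 0.59248237 -0.01788879 -0.09745872] [[-0.0, 1.3], [0.2, 0.9], [-0.9, -0.5], [2.5, -0.2], [1.6, 1.4], [-0.7, 1.5], [0.1, -2.6], [-1.4, -1.7], [-0.4, 0.3], [-0.1, 0.1], [-2.0, 0.6], [-0.3, 0.9], [-0.3, -2.9]]
[[-63.5  -6.   24. ]]
[[-64.2 -52.9  24. ]]
[[ 15.3 -52.3  24. ]]
[[14.9 -4.8 24. ]]
[[279.02158292 522.8778641 ]]
```

```bash
sed -i 's/^J=.*/J=np.array([0.5927,-0.0176,-0.095])/' goal.py; python3 goal.py -88 6 50
```

```text
t 2.3 jig [[-99.5   5.6 144.4]] rot [-3.1415e+00  1.4000e-03 -8.9600e-02] yaw err -0.0054 F [-0.3   0.15 -0.45] op 52.8 shift [11.6 -0.4 94.4]
```

```bash
python3 -m pendant '[[[3,0,24,0,0,0.005,0.576],[3,0,24,0,0,0,0.576],[3,0,24,0,0,0,0.576],[2.5,0,22,0,0,0,0.576],[0,0,0,0,0,0,0.576]]]'
python3 goal.py -88 6 30
python3 - <<'E'
from workcell import env
import cv2,json
s=env.observe();f=env.grab_frame("wrist");cv2.imwrite("pics/w2.png",cv2.resize(f["img"][:,:,::-1],(800,600),interpolation=cv2.INTER_CUBIC))
f=env.grab_frame("side");cv2.imwrite("pics/s2.png",cv2.resize(f["img"][120:240,170:320,::-1],(750,600),interpolation=cv2.INTER_CUBIC))
print(s['tool_pos'].tolist(),s['tool_rot'].tolist())
E
```

```text
time_s: 2.8
tool_pos: [0.5052, -0.0042, 0.0495]
tool_rot: [3.141, 0.003, -0.095]
contact_force: [-0.8, -0.5, -0.6]
opening: 0.053
t 2.8 jig [[-88.4   5.   49.5]] rot [ 3.1413e+00  2.8000e-03 -9.5500e-02] yaw err 0.0005 F [-0.85 -0.55 -0.56] op 53.0 shift [ 0.5 -1.  19.5]
[0.5051771328664604, -0.004209784375353472, 0.04949894107550004] [3.1413406117931055, 0.002813744375313121, -0.09546294818635759]
```

View pics/w2.png

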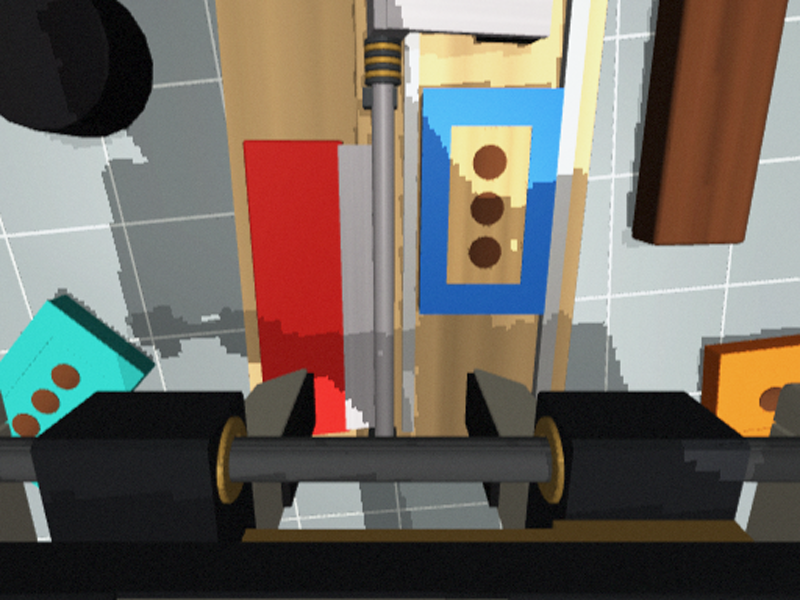

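View pics/s2.png

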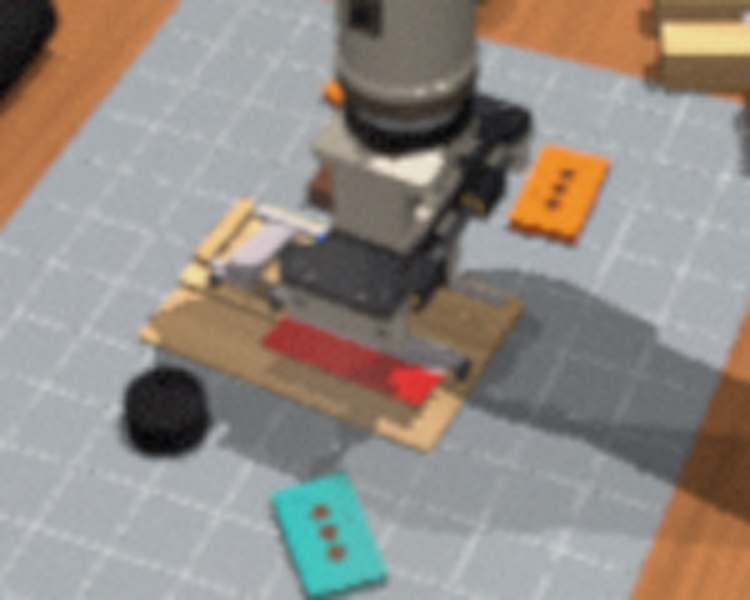

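```bash
python3 -m pendant '[[[0,-1,9,0,0,0,0.576],[0,0,9,0,0,0,0.576],[0,0,4,0,0,0,0.576],[0,0,0,0,0,0,0.576]]]'; python3 goal.py -88 6 16; python3 -m pendant '[[[0,0,3,0,0,0,0.576],[0,0,3,0,0,0,0.576],[0,0,2,0,0,0,0.576],[0,0,0,0,0,0,0.576]]]'; python3 goal.py -88 6 16
```

```text
time_s: 3.3
tool_pos: [0.5057, -0.0025, 0.0282]
tool_rot: [3.141, 0.001, -0.094]
contact_force: [-0.2, 0.3, -0.2]
opening: 0.0528
t 3.3 jig [[-88.    6.7  28.2]] rot [ 3.1414e+00  1.1000e-03 -9.4100e-02] yaw err -0.0009 F [-0.21  0.28 -0.19] op 52.8 shift [ 0.1  0.7 12.2]
time_s: 3.7
tool_pos: [0.5065, -0.002, 0.021]
tool_rot: [-3.141, -0.001, -0.094]
contact_force: [-2.4, 1.1, 4.8]
opening: 0.0528
t 3.7 jig [[-87.2   7.3  21. ]] rot [-3.1414e+00 -5.0000e-04 -9.3800e-02] yaw err -0.0012 F [-2.38  1.11  4.8 ] op 52.8 shift [-0.8  1.3  5. ]
```

Contact is on the bar, with the force rising as the spring should. I'll press on.

```bash
python3 -m pendant '[[[0,0,2,0,0,0,0.576],[0,0,1,0,0,0,0.576],[0,0,0,0,0,0,0.576]]]'; python3 goal.py -88 6 16;  python3 -m pendant '[[[0,0,1,0,0,0,0.576],[0,0,0,0,0,0,0.576]]]'; python3 goal.py -88 6 16
python3 - <<'E'
from workcell import env
import cv2,json
s=env.observe();f=env.grab_frame("wrist");cv2.imwrite("pics/w3.png",cv2.resize(f["img"][:,:,::-1],(800,600),interpolation=cv2.INTER_CUBIC))
E
```

```text
time_s: 4.0
tool_pos: [0.5066, -0.0022, 0.0182]
tool_rot: [3.141, -0.001, -0.094]
contact_force: [-1.5, 0.1, 8.4]
opening: 0.0529
t 4.0 jig [[-87.2   7.2  18.2]] rot [ 3.1415e+00 -7.0000e-04 -9.3800e-02] yaw err -0.0012 F [-1.53  0.11  8.4 ] op 52.9 shift [-0.8  1.2  2.2]
time_s: 4.2
tool_pos: [0.5066, -0.0024, 0.0173]
tool_rot: [3.141, -0.001, -0.094]
contact_force: [-1.8, -0.6, 8.4]
opening: 0.0534
t 4.2 jig [[-87.2   7.   17.3]] rot [ 3.1412e+00 -7.0000e-04 -9.3900e-02] yaw err -0.0011 F [-1.82 -0.64  8.4 ] op 53.4 shift [-0.8  1.   1.3]
```

View pics/w3.png

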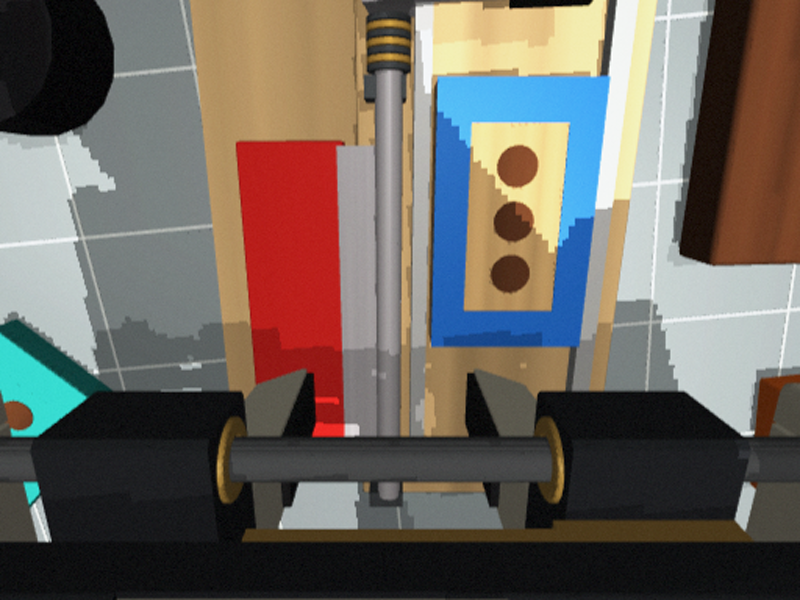

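```bash
python3 -m pendant '[[[3,0,0.7,0,0,0,0.576],[5,0,0,0,0,0,0.576],[5,0,0,0,0,0,0.576],[5,0,0,0,0,0,0.576],[5,0,0,0,0,0,0.576]]]'; python3 goal.py -19.5 6 16
```

```text
time_s: 4.75
tool_pos: [0.5267, -0.0036, 0.0158]
tool_rot: [3.141, 0.004, -0.093]
contact_force: [-6.7, 3.0, 8.5]
opening: 0.0526
t 4.75 jig [[-67.    7.7  15.8]] rot [ 3.1412  0.0045 -0.0929] yaw err -0.0021 F [-6.71  3.01  8.48] op 52.6 shift [47.5  1.8 -0.4]
```

```bash
python3 -m pendant '[[[5,0.5,0,0,0,0,0.576],[5,0.5,0,0,0,0,0.576],[5,0,0,0,0,0,0.576],[5,0,0,0,0,0,0.576],[0,0,0,0,0,0,0.576]]]'; python3 goal.py -19.5 6 16;  python3 - <<'E'
from workcell import env
import cv2,json
s=env.observe();f=env.grab_frame("wrist");cv2.imwrite("pics/w4.png",cv2.resize(f["img"][:,:,::-1],(800,600),interpolation=cv2.INTER_CUBIC))
E
```

```text
time_s: 5.25
tool_pos: [0.5474, -0.0063, 0.016]
tool_rot: [-3.141, 0.003, -0.093]
contact_force: [-5.1, 2.2, 8.5]
opening: 0.0527
t 5.25 jig [[-46.2   7.   16. ]] rot [-3.1415e+00  3.1000e-03 -9.2900e-02] yaw err -0.0021 F [-5.07  2.21  8.47] op 52.7 shift [26.7  1.  -0. ]
```

View pics/w4.png

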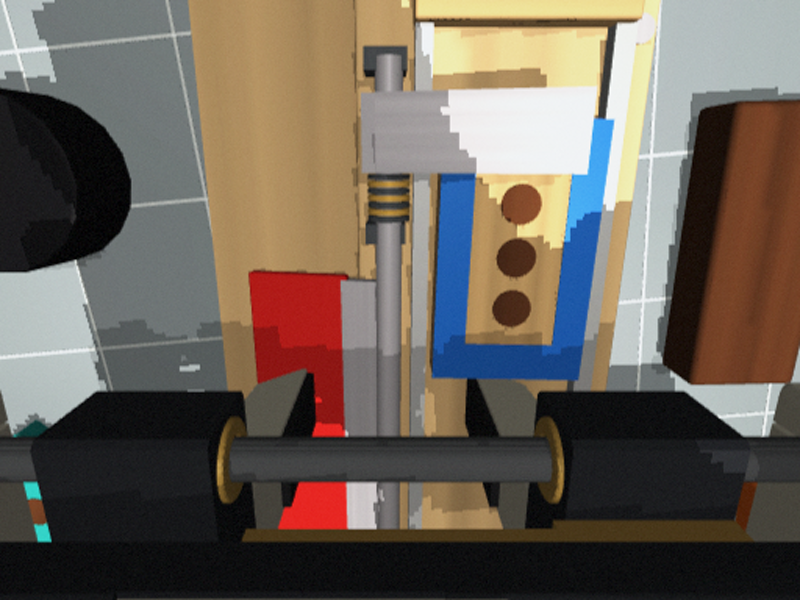

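```bash
python3 -m pendant '[[[5,0.5,0,0,0,0,0.576],[5,0.5,0,0,0,0,0.576],[5,0,0,0,0,0,0.576],[4,0,0,0,0,0,0.576],[2,0,0,0,0,0,0.576]]]'; python3 goal.py -19.5 6 16;python3 -m pendant '[[[2,0,0,0,0,0,0.576],[1,0,0,0,0,0,0.576],[0,0,0,0,0,0,0.576]]]'; python3 goal.py -19.5 6 16
python3 - <<'E'
from workcell import env
import cv2,json
s=env.observe();f=env.grab_frame("wrist");cv2.imwrite("pics/w5.png",cv2.resize(f["img"][:,:,::-1],(800,600),interpolation=cv2.INTER_CUBIC))
E
```

```text
time_s: 5.8
tool_pos: [0.5673, -0.0089, 0.016]
tool_rot: [-3.142, 0.005, -0.092]
contact_force: [-9.1, 3.3, 11.6]
opening: 0.053
t 5.8 jig [[-26.1   6.3  16. ]] rot [-3.1415  0.0046 -0.0924] yaw err -0.0026 F [-9.07  3.25 11.65] op 53.0 shift [ 6.6  0.3 -0. ]
time_s: 6.1
tool_pos: [0.57, -0.0091, 0.016]
tool_rot: [3.142, 0.005, -0.092]
contact_force: [-8.5, 1.7, 9.3]
opening: 0.0528
t 6.1 jig [[-23.4   6.3  16. ]] rot [ 3.1416  0.0049 -0.0924] yaw err -0.0026 F [-8.48  1.75  9.33] op 52.8 shift [ 3.9  0.3 -0. ]
```

View pics/w5.png

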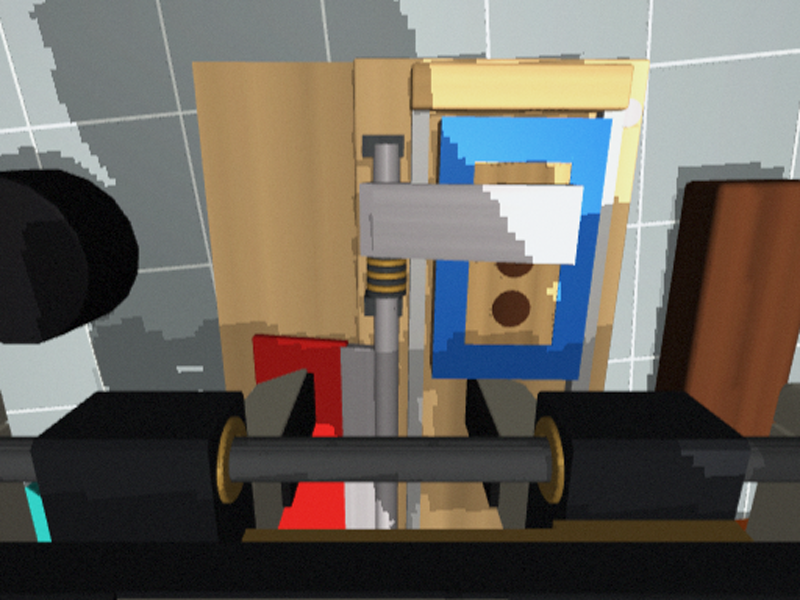

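The plaque's leading edge (row 117) is just short of the stop's face (row 110). I'll finish in small steps.

```bash
python3 -m pendant '[[[1.5,0,0,0,0,0,0.576],[1.5,0,0,0,0,0,0.576],[0,0,0,0,0,0,0.576]]]'; python3 goal.py -19.5 6 16;python3 -m pendant '[[[1,0,0,0,0,0,0.576],[1,0,0,0,0,0,0.576],[0,0,0,0,0,0,0.576]]]'; python3 goal.py -19.5 6 16
python3 - <<'E'
from workcell import env
import cv2,json
s=env.observe();f=env.grab_frame("wrist");cv2.imwrite("pics/w6.png",cv2.resize(f["img"][:,:,::-1],(800,600),interpolation=cv2.INTER_CUBIC))
E
```

```text
time_s: 6.45
tool_pos: [0.5724, -0.0094, 0.016]
tool_rot: [3.141, 0.006, -0.093]
contact_force: [-10.2, 2.0, 12.6]
opening: 0.0528
t 6.45 jig [[-21.    6.2  16. ]] rot [ 3.1414  0.0061 -0.0927] yaw err -0.0023 F [-10.18   2.03  12.64] op 52.8 shift [ 1.5  0.2 -0. ]
time_s: 6.75
tool_pos: [0.5724, -0.0094, 0.0159]
tool_rot: [3.141, 0.01, -0.093]
contact_force: [-14.5, 2.5, 17.7]
opening: 0.053
t 6.75 jig [[-21.    6.3  15.9]] rot [ 3.1405  0.0096 -0.0925] yaw err -0.0025 F [-14.5    2.48  17.68] op 53.0 shift [ 1.5  0.3 -0.1]
```

View pics/w6.png

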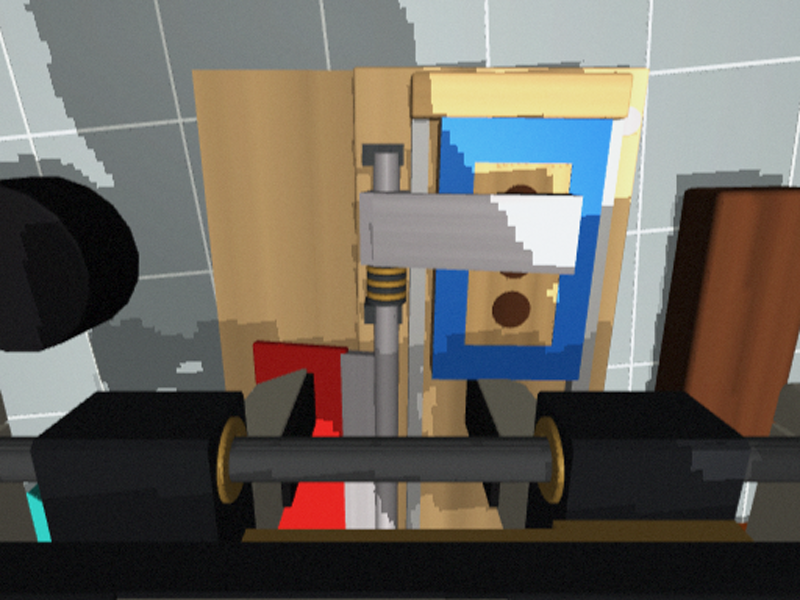

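The plaque is home: the tool has stalled at jig x = -21 with rising force, and the plaque's edge meets the stop at row 117. I'll back the pushing tip off slightly while still pressing, then let the bar up.

```bash
python3 -m pendant '[[[0,0,0,0,0,0,0.576],[-2,0,0,0,0,0,0.576],[-3,0,0,0,0,0,0.576],[-3,0,0,0,0,0,0.576],[0,0,0,0,0,0,0.576]]]'; python3 goal.py -19.5 6 16
python3 - <<'E'
from workcell import env
import cv2,json
s=env.observe();f=env.grab_frame("wrist");cv2.imwrite("pics/w7.png",cv2.resize(f["img"][:,:,::-1],(800,600),interpolation=cv2.INTER_CUBIC))
E
```

```text
time_s: 7.3
tool_pos: [0.572, -0.0091, 0.0176]
tool_rot: [-3.14, -0.005, -0.093]
contact_force: [-0.2, 2.4, 7.1]
opening: 0.0528
t 7.3 jig [[-21.4   6.5  17.6]] rot [-3.1398 -0.0046 -0.0935] yaw err -0.0015 F [-0.18  2.36  7.09] op 52.8 shift [1.9 0.5 1.7]
```

View pics/w7.png

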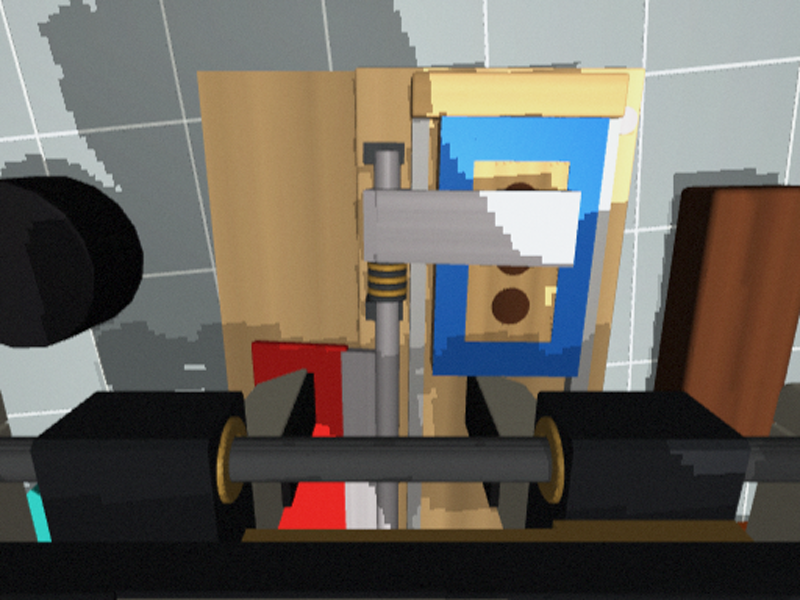

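```bash
python3 -m pendant '[[[-3,0,0,0,0,0,0.576],[-3,0,0,0,0,0,0.576],[0,0,0,0,0,0,0.576]]]'; python3 goal.py -19.5 6 16
```

```text
time_s: 7.65
tool_pos: [0.569, -0.0088, 0.0186]
tool_rot: [-3.139, -0.01, -0.094]
contact_force: [4.9, 1.3, 7.3]
opening: 0.0529
t 7.65 jig [[-24.4   6.5  18.6]] rot [-3.139  -0.0098 -0.0942] yaw err -0.0008 F [4.94 1.3  7.3 ] op 52.9 shift [4.9 0.6 2.6]
```

```bash
python3 -m pendant '[[[0,0,-2,0,0,0,0.576],[0,0,-2,0,0,0,0.576],[0,0,-3,0,0,0,0.576],[0,0,-4,0,0,0,0.576],[0,0,-6,0,0,0,0.576]]]'; python3 goal.py -30 6 80; python3 -m pendant '[[[0,0,-10,0,0,0,0.576],[0,0,-20,0,0,0,0.576],[-5,0,-25,0,0,0,0.576],[-10,0,-30,0,0,0,0.576],[0,0,0,0,0,0,0.576]]]'; python3 goal.py -30 6 80
python3 - <<'E'
from workcell import env
import cv2,json
s=env.observe();f=env.grab_frame("wrist");cv2.imwrite("pics/w8.png",cv2.resize(f["img"][:,:,::-1],(800,600),interpolation=cv2.INTER_CUBIC))
print(s['tool_pos'].tolist(),s['tool_rot'].tolist())
E
```

```text
time_s: 8.15
tool_pos: [0.5627, -0.0101, 0.0326]
tool_rot: [3.141, 0.002, -0.094]
contact_force: [0.2, 0.4, -0.7]
opening: 0.053
t 8.15 jig [[-30.5   4.6  32.6]] rot [ 3.1412e+00  2.0000e-03 -9.4200e-02] yaw err -0.0008 F [ 0.24  0.4  -0.7 ] op 53.0 shift [  0.4  -1.4 -47.4]
time_s: 8.65
tool_pos: [0.5506, -0.0079, 0.1222]
tool_rot: [3.141, -0.006, -0.093]
contact_force: [0.8, 1.1, 0.3]
opening: 0.0526
t 8.65 jig [[-42.8   5.6 122.2]] rot [ 3.1414 -0.0058 -0.0935] yaw err -0.0015 F [0.75 1.08 0.3 ] op 52.6 shift [12.6 -0.4 42.2]
[0.5505943456425613, -0.007926531172521538, 0.12215482416481895] [3.1413900027424724, -0.0057812821005676085, -0.09348879261532583]
```

View pics/w8.png

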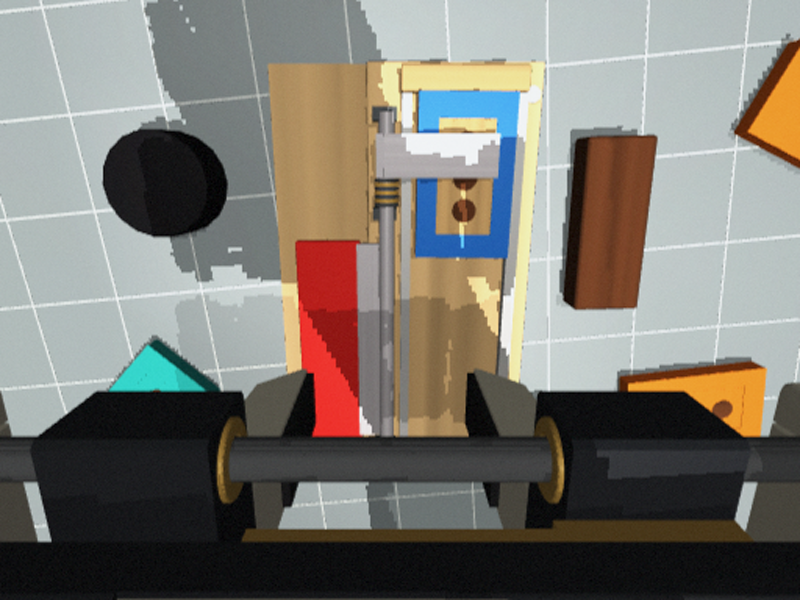

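Run:
```python
from h import *
import cv2
J=np.array([0.5927,-0.0176,-0.095])
W=wcam([0.5505943456425613, -0.007926531172521538, 0.12215482416481895],[3.1413900027424724, -0.0057812821005676085, -0.09348879261532583])
for n,uv,z in [('RL',(416,257),24),('RR',(505,258),24),('FR',(520,92),24),('FL',(420,91),24),('stopL',(403,90),22),('stopR',(531,92),22)]:
    print(n,(w2j(J,ray(W,np.array(uv)/1.5625,z/1000))*1000).round(1))
a=cv2.imread('pics/w8.png');cv2.imwrite('pics/w8c.png',cv2.resize(a[40:280,260:560],None,fx=2.5,fy=2.5))
```

```text
RL [[-9.5 -6.9 24. ]]
RR [[ -9.9 -53.2  24. ]]
FR [[ 69.6 -54.9  24. ]]
FL [[69.9 -7.5 24. ]]
stopL [[70.6  0.6 22. ]]
stopR [[ 69.9 -60.7  22. ]]
```

View pics/w8c.png

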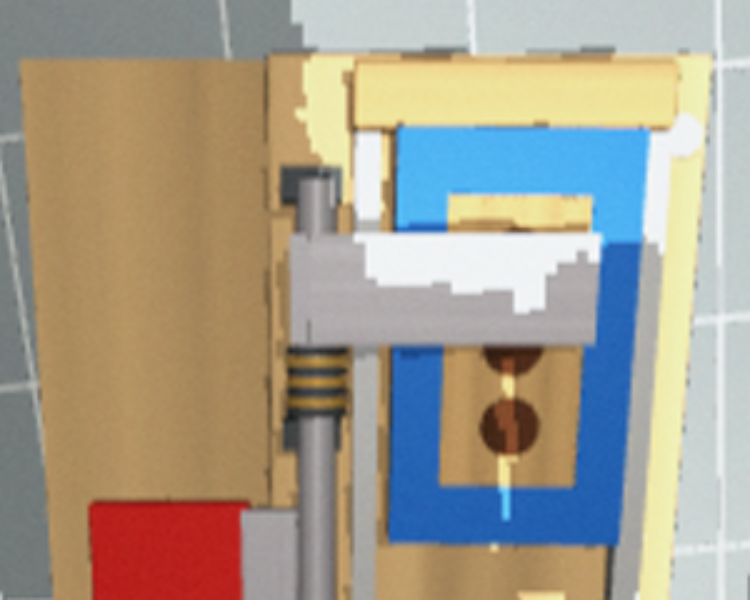

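```bash
python3 -m pendant '[[[0,0,-30,0,0,0,0.576],[0,0,-20,0,0,0,0.576],[0,0,0,0,0,0,0.576],[0,0,0,0,0,0,0.576]]]'; python3 -c "
from workcell import env
env.hand_in()"
```

```text
time_s: 9.1
tool_pos: [0.5487, -0.0088, 0.1675]
tool_rot: [3.141, 0.0, -0.095]
contact_force: [-0.3, 0.1, -0.6]
opening: 0.0528
the job is handed in; nothing more can be done
```

The plaque is home against the end stop and clamped under the jaw, and I handed the job in at about 9 s. No verdict is reported, so this rests on my own checks.

**What I did:** The left fingertip pressed the thumb bar down to near its hard stop, with about 8 N on the tool. With the bar held, the right fingertip pushed the plaque along the channel. At jig x = -21 mm the tool stopped moving and the push force rose. I then backed the pushing tip about 3 mm off the plaque, let the bar up, and raised the tool to 167 mm.

**Last checks:**
- **Position:** The last wrist picture puts the plaque's centre at about jig x = 30 mm, y = -30.6 mm. Its leading edge is within about 1 mm of the stop, and it lies straight.
- **Clamping:** The same picture shows the jaw arm down over the plaque and the thumb bar up. I could not read the clip angle directly.
- **Clear of contact:** The measured tool force was near zero at the end.
- **Other things:** The cap, the offcut and the look-alikes in that view looked undisturbed. I took no final overall picture to check the rest.

**Disagreements:** The top and wrist pictures placed the jig 1 to 2 mm apart. While pressing and pushing, the arm lagged its commanded position by about 6 mm, so my first backward step barely moved the tool and I repeated it.

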